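# Make up two sampling kits

## Robot

A 7-joint arm with a two-finger parallel gripper is mounted at the origin on the work surface. World frame = base frame: x ahead of the robot, y to its left, z up, the work surface at z = 0. Lengths are in m, angles in rad, forces in N, time in s.
With the tool pointing down it reaches from about 0.425 to 0.875 m from the base axis. Payload 4.7 kg.
Tool frame: the origin (TCP) lies midway between the tips of the shut fingers; the grasp point (between the pads) lies 19 mm behind it; z points along the fingers, y is the line along which they close (so a half turn about z gives the same grasp; the last joint's range is limited). The gripper opens to 87 mm and grips with 3 to 60 N. Pads are 19 mm wide; open, the fingers measure 117 mm over their backs; the gripper's body (75 mm by 190 mm) begins 51 mm behind the grasp point.
Start: joints at [1.342, 0.321, -0.07, 1.45, 0.023, 1.371, -0.057], TCP at [0.156, -0.631, 0.223] pointing down, gripper open.
Joint ranges: [-2.86, 2.86], [-0.3, 2.09], [-1.38, 1.24], [0.06, 2.45], [-1.56, 4.7], [0.09, 2.05], [-2.69, 2.69]. Speed limits (rad/s): [2.57, 2.57, 3.14, 3.14, 3.14, 3.14, 3.14].

## Interface

Orientations are given as a rotation vector (axis times angle).
In Python, from bench import ctrl gives the robot as it stands. The module is installed in compiled form; this text tells all that it offers.
- The arm moves only by the shell command python3 -m handwheel 'ROWS' [FORCE]. ROWS is JSON, a list of rows, each a list of 7 numbers: the finger opening in m, from 0 to 0.087, then the shift along the tool's x, y, z in m, then the turn, a rotation vector about the tool's x, y, z in degrees. A call has 1 to 12 rows; each row shifts and turns the commanded pose from where the row before left it, along the tool's axes as they then stand; what a row does not reach is not made up. A row lasts 1/8 s, in which the tool goes at most 62.5 mm and 10.7 degrees, less where a joint would pass 70% of its speed; a pose out of reach is approached as far as the arm can. A call is refused whole if a number of a shift passes 0.0625 or a number of a turn 10.7, either way. A call with a gripper value outside its range is refused whole. The fingers move at their own pace and stop on an object; FORCE is the grip in N (left out, the last holds). Time passes only in rows, so rows that do not move let the fingers close. It gives the time, the measured TCP pose, the force, the opening and the grip force at its end, in the units of the state.
- ctrl.get_state(): the state, without advancing time (a new reading comes with each control period).
- ctrl.get_image(name): name is "side" or "top"; returns (picture, depth): 420x560x3 uint8, blue, green, red; 420x560 float32, m along the optical axis (not along the pixel's ray), 0 where there is no reading.
- ctrl.camera_info(name): a dict with "intrinsics" (3x3 intrinsics, pixels), "R" (3x3) and "t" (3): a world point X has camera coordinates R X + t. Camera axes: x right, y down, z forward; pixel columns grow to the right and rows downward; lengths in m; the calibration is good to about 2 mm. A picture is of the moment at which its call begins. camera_info takes no time and is no camera call.
- ctrl.close_job(): hands the job in; it is judged then, once.
The state is a dict: "time": time; "joint_positions": joint angles; "qd": joint speeds; "joint_torque": joint torques, N m; "position": TCP position; "tool_rot": TCP orientation; "ft_force": force on the tool from outside, world axes, zero at the start; "torque": the same for the moment, N m; "grip_width": opening from 0.0 (shut) to 1.0 (fully open); "grip_force": force on a finger pad.
Only numpy, scipy, OpenCV 4.12 (cv2) and the standard library are available. Lean on these libraries where they do the work, as an engineer would, in place of code of your own. Each camera call takes 0.05 s, during which the arm holds its last target. There are 200 camera calls.

## Task

Make up the two kits for the sample divider from the stock in the middle of the table. The tray with two pockets gets the funnel, spout up, in its larger pocket and the taller white bottle in its smaller one; the tray with three pockets gets the rectangular steel pan lengthwise in its long pocket, the jar with the black lid in the larger of the two squarish pockets and the steel collar in the smaller. Each thing stands upright and flat on the floor of its pocket; leave the shorter white bottle standing where it is.

Things in the scene. Friction and masses are not known exactly. Their poses are not given: they have to be found in the camera images.
- tall_bottle: the taller of two white plastic sample bottles, standing, 90 mm high: round body 48 mm across up to 62 mm, sloping shoulder, grey cap 32 mm across from 70 to 90 mm. Loose, about 0.12 kg. Origin: centre of its underside; z up along its axis
- short_bottle: the shorter white sample bottle, standing, 56 mm high, body 40 mm across up to 32 mm, grey cap 32 mm across from 40 to 56 mm. Loose; not part of either kit. Origin: centre of its underside; z up along its axis
- funnel: stainless steel feed funnel standing mouth down, spout up, 80 mm high: mouth 64 mm across at the bottom, cone narrowing to 20 mm at 42 mm, then a straight round spout 16 mm across from 42 to 80 mm, to be gripped. Loose, about 0.09 kg. Origin: centre of its underside (the mouth); z up along the spout
- jar: squat round sample jar, 48 mm high, clear with grey ore in it up to 30 mm (58 mm across), above that a black screw lid 60 mm across. Loose, about 0.15 kg. Origin: centre of its underside; z up
- collar: plain steel collar (thick-walled ring) lying flat: 48 mm outside, 34 mm bore, 30 mm high. Loose, about 0.12 kg. Origin: centre of its underside; z up along the bore
- pan: small open rectangular stainless steel sample pan: 80 mm long (its x), 44 mm wide (its y), 32 mm high, walls and floor 3 mm. Loose, about 0.12 kg. Origin: centre of its underside; z up
- tray_two: aluminium kit tray with TWO pockets, fixed: 167 mm (x) by 90 (y), rim and divider 12 high, 3 thick, pocket floor 3 above the table. Origin: centre of its underside, on the table. Larger pocket: 88 by 84 mm (x by y), centred at x -36.5, y 0 mm in the tray's frame; smaller pocket: 70 by 84, centred at x +45.5, y 0
- tray_three: aluminium kit tray with THREE pockets, fixed: 165 mm (x) by 159 (y), rim and dividers 12 high, 3 thick, pocket floor 3 above the table. Origin: centre of its underside, on the table. Long pocket: 159 by 66 mm (x by y), centred at x 0, y -43.5 mm in the tray's frame; larger squarish pocket: 84 by 84, centred at x -37.5, y +34.5; smaller: 72 by 84, centred at x +43.5, y +34.5
Things that resemble listed ones, but are neither listed nor needed, are in the scene too. What is shaped like the jar but blue or pink is not meant.

How it is judged:
At the end, for the whole second after the job is handed in: All five in their pockets, flat on the floor (underside under 8 mm), upright (0.1 rad), at rest, released: centre within 15 mm of the pocket's (tray y: bottle 22, collar 21; pan along its pocket 45 mm, 0.35 rad). Short bottle upright within 30 mm of its start (x of tall_bottle in the frame of tray_two between 0.0305 and 0.0605 m and y of tall_bottle in the frame of tray_two between -0.022 and 0.022 m and z of tall_bottle in the frame of tray_two between 0 and 0.008 m and angle between each of tall_bottle, funnel, jar, collar, pan, short_bottle's own z axis and vertical below 0.1 rad and linear speed of each of tall_bottle, funnel, jar, collar, pan below 0.02 m/s and contact force between the fingers and tall_bottle below 0.1 N and x of funnel in the frame of tray_two between -0.0515 and -0.0215 m and y of funnel in the frame of tray_two between -0.015 and 0.015 m and z of funnel in the frame of tray_two between 0 and 0.008 m and contact force between the fingers and funnel below 0.1 N and x of jar in the frame of tray_three between -0.0525 and -0.0225 m and y of jar in the frame of tray_three between 0.0195 and 0.0495 m and z of jar in the frame of tray_three between 0 and 0.008 m and contact force between the fingers and jar below 0.1 N and x of collar in the frame of tray_three between 0.0285 and 0.0585 m and y of collar in the frame of tray_three between 0.0135 and 0.0555 m and z of collar in the frame of tray_three between 0 and 0.008 m and contact force between the fingers and collar below 0.1 N and x of pan in the frame of tray_three between -0.045 and 0.045 m and y of pan in the frame of tray_three between -0.0585 and -0.0285 m and z of pan in the frame of tray_three between 0 and 0.008 m and contact force between the fingers and pan below 0.1 N and angle between the x axis of pan and the x axis of tray_three, either way round below 0.35 rad and distance of short_bottle from where it was at the start of the episode below 0.03 m); the robot touches nothing.
It fails at once if the short bottle is pushed more than 30 mm from its place or tipped over (distance of short_bottle from where it was at the start of the episode above 0.03 m or angle between short_bottle's own z axis and vertical above 0.6 rad).
It also fails if it takes over 144 s, if anything falls off the work surface, if the arm or the gripper's body presses on something with over 40 N, if the wrist force passes 120 N, or if a joint passes its speed limit or range.

## Working session

There is one attempt and no reset: what is moved stays moved. The work goes in short steps, Python scripts to look and compute and a shell command to move; the robot and the scene stay as the last step left them, time stands still between calls to the robot, and variables do not carry over. Pictures are saved under pics/ and viewed, at most 14 in all, crops included, and the job is handed in when it is done.

```bash
mkdir -p pics
python3 - <<'E'
from bench import ctrl
import cv2,numpy as np
for n in("top","side"):
    im,d=ctrl.get_image(n); cv2.imwrite(f"pics/{n}0.png",im); np.savez(f"{n}0.npz",im=im,d=d)
    c=ctrl.camera_info(n); print(n,np.round(c["intrinsics"],1).tolist(),np.round(c["R"],4).tolist(),np.round(c["t"],4).tolist())
s=ctrl.get_state(); print({k:np.round(v,3).tolist() for k,v in s.items()})
E
```

```text
top [[434.2, 0.0, 279.0], [0.0, 434.2, 209.6], [0.0, 0.0, 1.0]] [[0.0068, -1.0, 0.0031], [-0.9919, -0.0071, -0.1268], [0.1268, -0.0022, -0.9919]] [0.0342, 0.5436, 0.7989]
side [[464.9, 0.0, 274.7], [0.0, 464.9, 208.7], [0.0, 0.0, 1.0]] [[0.8707, -0.4916, 0.0136], [-0.3669, -0.6679, -0.6475], [0.3274, 0.5588, -0.7619]] [-0.4586, 0.2704, 0.8392]
{'time': 0.1, 'joint_positions': [1.342, 0.322, -0.07, 1.452, 0.023, 1.371, -0.057], 'qd': [-0.002, -0.001, 0.001, -0.003, -0.002, -0.0, -0.001], 'joint_torque': [-0.0, -49.257, -0.406, -31.34, -0.064, 0.04, 0.0], 'position': [0.156, -0.63, 0.222], 'tool_rot': [-3.117, -0.38, 0.0], 'ft_force': [-0.268, 0.583, 0.429], 'torque': [0.021, 0.06, 0.028], 'grip_force': 0.0, 'grip_width': 1.005}
```

View pics/top0.png

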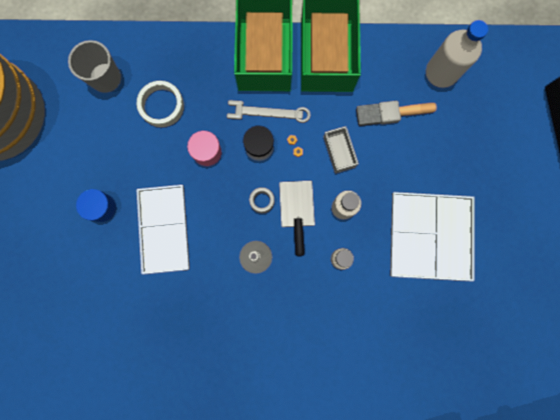

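View pics/side0.png

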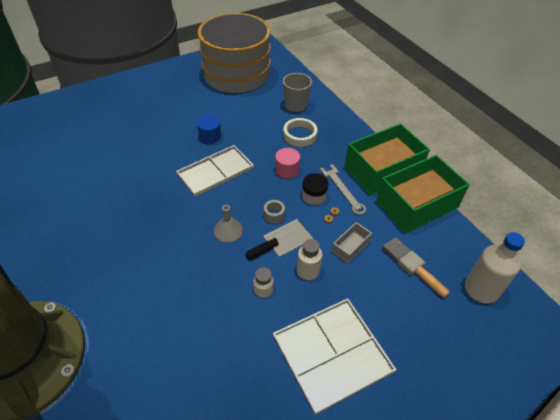

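Top view: funnel (255,257), collar (262,200), black-lid jar (259,143), pan (341,149), tall bottle (347,205), short bottle (343,259), tray_two (163,229), tray_three (433,236).
Candidates:
- **Jar:** black (259,143), pink (204,148) or blue (93,205). The black lid fits.
- **Collar:** small steel ring (262,200) or big white ring (160,103). The small steel one fits at about 48 mm.
- **Tall bottle:** (347,205), (343,259) or the big blue-capped one (455,60). The first fits; the second is the short one, and the third is far too large.

Next I measure from both views and check these in one enlarged crop.

```bash
cat > h.py <<'E'
import numpy as np,cv2
from bench import ctrl
def cam(n):
    c=ctrl.camera_info(n); return np.array(c["intrinsics"]),np.array(c["R"]),np.array(c["t"])
def cloud(n,d):
    K,R,t=cam(n); v,u=np.indices(d.shape); 
    p=np.dstack([(u-K[0,2])/K[0,0]*d,(v-K[1,2])/K[1,1]*d,d]); X=(p-t)@R; X[d==0]=np.nan; return X
def plane(n,uv,z):
    K,R,t=cam(n); uv=np.atleast_2d(np.float64(uv)); r=np.c_[(uv-K[[0,1],[2,2]])/K[0,0],np.ones(len(uv))]@R; o=-R.T@t
    return o+r*((z-o[2])/r[:,2])[:,None]
def load(n):
    f=np.load(n+"0.npz"); return f["im"],f["d"]
E
python3 - <<'E'
from h import *
im,d=load("top"); X=cloud("top",d); ims,ds=load("side"); Xs=cloud("side",ds)
cv2.imwrite("pics/crop.png",cv2.resize(im[115:285,180:395],None,fx=3.5,fy=3.5,interpolation=cv2.INTER_CUBIC))
bg=X[300:340,150:450,2]; print("table z top",np.nanmedian(bg),np.nanstd(bg))
P=np.r_[X.reshape(-1,3)]; Q=Xs.reshape(-1,3)
seeds=dict(funnel=(255,257),collar=(262,200),jar=(259,140),pan=(341,149),tall=(347,203),short=(343,258),pink=(204,147))
for k,uv in seeds.items():
    c=plane("top",uv,.04)[0,:2]; o=[]
    for A in(P,Q):
        m=(np.linalg.norm(A[:,:2]-c,axis=1)<.05)&(A[:,2]>.010); B=A[m]
        zt=np.percentile(B[:,2],98); T=B[B[:,2]>zt-.006,:2].astype(np.float32)
        cc,r=cv2.minEnclosingCircle(T); o.append((round(float(zt),4),np.round(cc,4).tolist(),round(r,4),np.round((T.max(0)+T.min(0))/2,4).tolist(),len(T)))
        if k=="pan": o.append(cv2.minAreaRect(T))
    print(k,*o,sep="\n   ")
# trays: white masks
for n,I in(("top",im),("side",ims)):
    g=cv2.cvtColor(I,cv2.COLOR_BGR2HSV); m=((g[...,1]<60)&(g[...,2]>165)).astype(np.uint8)*255
    m=cv2.morphologyEx(m,cv2.MORPH_CLOSE,np.ones((7,7)))
    for c in cv2.findContours(m,0,2)[0]:
        if cv2.contourArea(c)>1500:
            print(n,cv2.boundingRect(c)); 
            for z in(.012,):
                p=plane(n,c[:,0]+0.0,z)[:,:2]; r=cv2.minAreaRect((p*1000).astype(np.float32)); print("   ",np.round(r[0],1),np.round(r[1],1),round(r[2],1))
for nm,c in(("two",(163,229)),("three",(433,236))):
    w=plane("top",c,.01)[0,:2]
    for A in(P,Q):
        B=A[np.linalg.norm(A[:,:2]-w,axis=1)<.11]; z=B[:,2]; print(nm,"z pct",np.round(np.nanpercentile(z,[5,30,50,80,95,99]),4))
E
```

```text
table z top -0.0008030572337461317 0.0014989415721121844
funnel
   (0.0806, [0.4536, 0.0842], 0.0081, [0.4535999894142151, 0.08410000056028366], 65)
   (0.0808, [0.4531, 0.0826], 0.0092, [0.45320001244544983, 0.08269999921321869], 51)
collar
   (0.0319, [0.5645, 0.0733], 0.0239, [0.5636000037193298, 0.0729999989271164], 228)
   (0.0327, [0.5637, 0.0707], 0.0242, [0.5630999803543091, 0.07020000368356705], 159)
jar
   (0.0501, [0.6774, 0.0803], 0.0302, [0.6773999929428101, 0.08139999955892563], 718)
   (0.0511, [0.6767, 0.0774], 0.0313, [0.6769000291824341, 0.07699999958276749], 405)
pan
   (0.0334, [0.6679, -0.0825], 0.0442, [0.6678000092506409, -0.08240000158548355], 212)
   ((0.6677831411361694, -0.08223365247249603), (0.08034606277942657, 0.04444902762770653), 16.94055938720703)
   (0.0336, [0.6669, -0.085], 0.0448, [0.666700005531311, -0.0851999968290329], 201)
   ((0.6668790578842163, -0.08423303067684174), (0.08263710886240005, 0.04547726735472679), 17.252939224243164)
tall
   (0.0911, [0.5538, -0.0892], 0.0159, [0.5540000200271606, -0.08889999985694885], 243)
   (0.0921, [0.552
[... 275 characters left out ...]
652, 0.186], 0.0302, [0.6646999716758728, 0.18690000474452972], 726)
   (0.0513, [0.6657, 0.1834], 0.0317, [0.6643000245094299, 0.18379999697208405], 342)
top (392, 192, 82, 89)
    [ 496.8 -263.1] [158.6 165.7] 87.1
top (137, 185, 52, 89)
    [507.2 267.1] [167.5  91. ] 6.0
top (360, 0, 146, 63)
    [ 924.4 -282.1] [137.5 306.6] 0.5
top (0, 0, 114, 20)
    [964.9 507.4] [ 42.6 236.6] 0.5
side (273, 299, 123, 113)
    [ 497.3 -265.5] [158.8 164. ] 87.2
two z pct [-0.0025 -0.0004  0.0008  0.0032  0.0105  0.0182]
two z pct [-0.0015  0.0007  0.0021  0.0051  0.0132  0.0413]
three z pct [-0.0025  0.0002  0.0015  0.0034  0.0102  0.0124]
three z pct [-0.0012  0.0014  0.0026  0.0046  0.0115  0.0136]
```

View pics/crop.png

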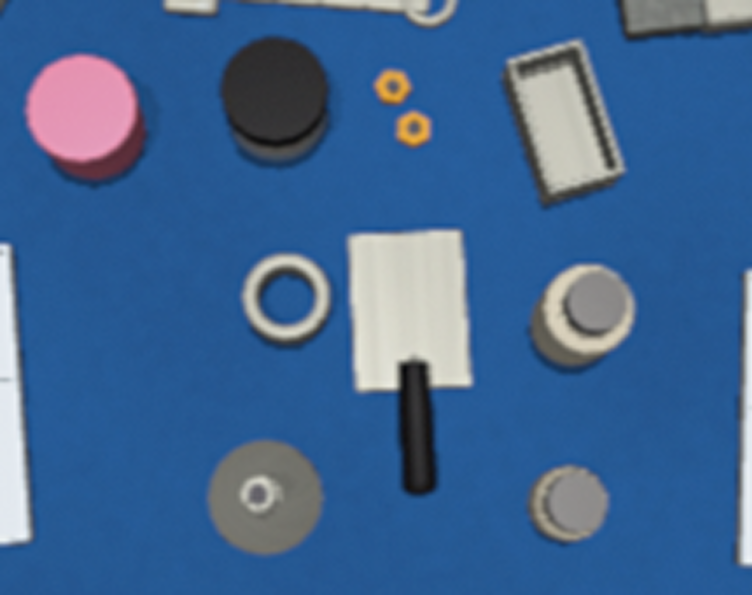

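The crop confirms the choices: black-lid jar at crop (275,95), steel collar (286,300), pan (565,120), tall bottle (590,310) with the short one below at (570,505), and funnel spout (258,495). The heights from both views match the text.

The larger pocket of tray_two and the larger squarish pocket of tray_three are both at the near (low x) end, so each tray's x axis is roughly world +x. Now I move toward the pan.

```bash
cat > go.py <<'E'
import sys,numpy as np
from h import *
from scipy.spatial.transform import Rotation as Ro
s=ctrl.get_state(); R=Ro.from_rotvec(s["tool_rot"]).as_matrix(); p=np.array(s["position"])
print("t",round(s["time"],2),"p",p.round(4),"yaw",round(np.degrees(np.arctan2(R[1,0],R[0,0])),1),"tilt",round(np.degrees(np.arccos(-R[2,2])),2),"w",round(s["grip_width"]*87,1),"gf",round(s["grip_force"],1),"ft",np.round(s["ft_force"],1))
for a in sys.argv[1:]:
    v=[float(q) for q in a.split(",")]; y=np.radians(v[3]); T=np.c_[[np.cos(y),np.sin(y),0],[np.sin(y),-np.cos(y),0],[0,0,-1]]
    tr=np.degrees(Ro.from_matrix(R.T@T).as_rotvec()); print(a,"d tool mm",(R.T@(np.array(v[:3])-p)*1000).round(1),"turn",tr.round(1)," after turn, d mm",(T.T@(np.array(v[:3])-p)*1000).round(1))
E
python3 - <<'E'
from h import *
im,d=load("top"); X=cloud("top",d); print("scoop z",X[198:206,278:298:3,2].round(3).tolist()[0], np.nanmax(X[185:225,280:314,2]).round(3),"handle",np.nanmax(X[225:255,292:304,2]).round(3))
E
python3 -m handwheel '[[0.087,0.052,-0.034,0,0,0,0],[0.087,0.052,-0.034,0,0,0,0],[0.087,0.052,-0.034,0,0,0,0],[0.087,0.052,-0.034,0,0,0,0],[0.087,0.052,-0.034,0,0,0,0],[0.087,0.052,-0.034,0,0,0,0],[0.087,0.052,-0.034,0,0,0,0],[0.087,0.052,-0.034,0,0,0,0],[0.087,0.052,-0.034,0,0,0,0],[0.087,0.052,-0.034,0,0,0,0],[0.087,0.052,-0.034,0,0,0,0],[0.087,0,0,0,0,0,-3]]' 20
python3 go.py .667,-.083,.016,17
```

```text
scoop z [0.002, 0.003, 0.002, 0.003, 0.003, 0.002, 0.001] 0.021 handle 0.022
time: 1.6
position: [0.6239, -0.1227, 0.2216]
tool_rot: [-3.1, -0.479, -0.001]
ft_force: [-0.6, -0.6, -0.6]
grip_width: 1.002
grip_force: 0.0
t 1.6 p [ 0.6239 -0.1227  0.2216] yaw 17.6 tilt 0.27 w 87.2 gf 0.0 ft [-0.6 -0.6 -0.6]
.667,-.083,.016,17 d tool mm [ 52.7 -23.9 205.8] turn [-0.3 -0.1  0.6]  after turn, d mm [ 52.8 -25.4 205.6]
```

```bash
python3 -m handwheel '[[0.087,0.053,-0.024,0,0,0,0.6],[0.087,0,0,0.06,0,0,0],[0.087,0,0,0.06,0,0,0],[0.087,0,0,0.04,0,0,0],[0.087,0,0,0.025,0,0,0],[0.087,0,0,0.0,0,0,0],[0.087,0,0,0.0,0,0,0]]'
python3 go.py .667,-.083,.016,17
```

```text
time: 2.48
position: [0.666, -0.092, 0.0386]
tool_rot: [3.11, 0.446, 0.002]
ft_force: [1.0, -0.2, 0.8]
grip_width: 1.005
grip_force: 0.0
t 2.48 p [ 0.666  -0.092   0.0386] yaw 16.3 tilt 0.08 w 87.4 gf 0.0 ft [ 1.  -0.2  0.8]
.667,-.083,.016,17 d tool mm [ 3.4 -8.4 22.6] turn [ 0.  -0.1 -0.7]  after turn, d mm [ 3.5 -8.3 22.6]
```

```bash
python3 -m handwheel '[[0.087,0.003,-0.008,0,0,0,-0.7],[0.087,0,0,0.012,0,0,0],[0.087,0,0,0.01,0,0,0],[0.087,0,0,0,0,0,0],[0.0,0,0,0,0,0,0],[0.0,0,0,0,0,0,0],[0.0,0,0,0,0,0,0],[0.0,0,0,0,0,0,0],[0.0,0,0,0,0,0,0],[0.0,0,0,0,0,0,0]]' 15
python3 go.py .667,-.083,.016,17
```

```text
time: 3.72
position: [0.666, -0.0836, 0.0156]
tool_rot: [3.107, 0.465, 0.0]
ft_force: [-0.0, -0.3, 0.4]
grip_width: 0.503
grip_force: 15.0
t 3.73 p [ 0.666  -0.0836  0.0156] yaw 17.0 tilt 0.02 w 43.8 gf 15.0 ft [-0.  -0.3  0.4]
.667,-.083,.016,17 d tool mm [ 1.2 -0.3 -0.4] turn [ 0. -0.  0.]  after turn, d mm [ 1.2 -0.3 -0.4]
```

```bash
python3 -m handwheel '[[0.0,0,0,-0.02,0,0,0],[0.0,0,0,-0.057,0,0,0],[0.0,0,0,-0.057,0,0,0],[0.0,0,0,0,0,0,10],[0.0,0,0,0,0,0,9.9],[0.0,-0.0335,0.0464,0,0,0,0],[0.0,-0.0335,0.0464,0,0,0,0],[0.0,-0.0335,0.0464,0,0,0,0],[0.0,-0.0335,0.0464,0,0,0,0],[0.0,-0.0335,0.0464,0,0,0,0],[0.0,0,0,0,0,0,0],[0.0,0,0,0,0,0,0]]'
python3 go.py .487,-.307,.0195,-2.9
```

```text
time: 5.22
position: [0.4875, -0.3063, 0.1506]
tool_rot: [-3.141, 0.079, -0.002]
ft_force: [0.2, 0.3, -1.6]
grip_width: 0.503
grip_force: 15.0
t 5.22 p [ 0.4875 -0.3063  0.1506] yaw -2.9 tilt 0.08 w 43.8 gf 15.0 ft [ 0.2  0.3 -1.6]
.487,-.307,.0195,-2.9 d tool mm [ -0.6   0.8 131.1] turn [-0.  -0.1  0. ]  after turn, d mm [ -0.4   0.8 131.1]
```

```bash
python3 -m handwheel '[[0.0,0,0.001,0.05,0,0,0],[0.0,0,0,0.045,0,0,0],[0.0,0,0,0.02,0,0,0],[0.0,0,0,0.01,0,0,0],[0.0,0,0,0.006,0,0,0],[0.0,0,0,0,0,0,0],[0.0,0,0,0,0,0,0]]'
python3 go.py .487,-.307,.019,-2.9
```

```text
time: 6.1
position: [0.4877, -0.3083, 0.0197]
tool_rot: [3.139, -0.079, 0.003]
ft_force: [-0.6, -0.0, 0.2]
grip_width: 0.505
grip_force: 15.0
t 6.1 p [ 0.4877 -0.3083  0.0197] yaw -2.9 tilt 0.12 w 44.0 gf 15.0 ft [-0.6 -0.   0.2]
.487,-.307,.019,-2.9 d tool mm [-0.7 -1.3  0.7] turn [ 0.1 -0.1  0. ]  after turn, d mm [-0.7 -1.3  0.7]
```

```bash
python3 -m handwheel '[[0.062,0,0,0.0005,0,0,0],[0.062,0,0,0,0,0,0],[0.062,0,0,0,0,0,0],[0.062,0,0,-0.05,0,0,0],[0.062,0,0,-0.06,0,0,0],[0.087,0.0242,-0.0566,-0.02,0,0,0],[0.087,0.0242,-0.0566,0,0,0,0],[0.087,0.0242,-0.0566,0,0,0,0],[0.087,0.0242,-0.0566,0,0,0,0],[0.087,0.0242,-0.0566,0,0,0,0],[0.087,0.0242,-0.0566,0,0,0,0],[0.087,0.0242,-0.0566,0,0,0,0]]'
python3 -m handwheel '[[0.087,0,0,0,0,0,0],[0.087,0,0,0,0,0,0]]'
python3 go.py .677,.079,.022,-2.9
```

```text
time: 7.6
position: [0.676, 0.0789, 0.1475]
tool_rot: [3.14, -0.08, 0.001]
ft_force: [0.8, -0.3, -0.5]
grip_width: 1.0
grip_force: 0.0
time: 7.85
position: [0.6749, 0.0772, 0.1469]
tool_rot: [3.14, -0.078, -0.001]
ft_force: [-0.1, -1.0, -0.7]
grip_width: 1.0
grip_force: 0.0
t 7.85 p [0.6749 0.0772 0.1469] yaw -2.9 tilt 0.07 w 87.0 gf 0.0 ft [-0.1 -1.  -0.7]
.677,.079,.022,-2.9 d tool mm [  2.1  -2.  124.9] turn [0.1 0.  0. ]  after turn, d mm [  2.   -1.9 124.9]
```

```bash
python3 -m handwheel '[[0.087,0.002,-0.002,0.05,0,0,0],[0.087,0,0,0.045,0,0,0],[0.087,0,0,0.02,0,0,0],[0.087,0,0,0.01,0,0,0],[0.087,0,0,0,0,0,0],[0.0,0,0,0,0,0,0],[0.0,0,0,0,0,0,0],[0.0,0,0,0,0,0,0],[0.0,0,0,0,0,0,0],[0.0,0,0,0,0,0,0]]' 20
python3 go.py .461,-.228,.022,-2.9
```

```text
time: 9.1
position: [0.6775, 0.0793, 0.0228]
tool_rot: [3.14, -0.079, 0.001]
ft_force: [0.2, -0.3, 2.9]
grip_width: 0.683
grip_force: 20.0
t 9.1 p [0.6775 0.0793 0.0228] yaw -2.9 tilt 0.04 w 59.5 gf 20.0 ft [ 0.2 -0.3  2.9]
.461,-.228,.022,-2.9 d tool mm [-200.7  317.9    0.8] turn [ 0. -0.  0.]  after turn, d mm [-200.6  317.9    0.8]
```

```bash
python3 -m handwheel '[[0.0,0,0,-0.02,0,0,0],[0.0,0,0,-0.055,0,0,0],[0.0,0,0,-0.055,0,0,0],[0.0,-0.0287,0.0454,0,0,0,0],[0.0,-0.0287,0.0454,0,0,0,0],[0.0,-0.0287,0.0454,0,0,0,0],[0.0,-0.0287,0.0454,0,0,0,0],[0.0,-0.0287,0.0454,0,0,0,0],[0.0,-0.0287,0.0454,0,0,0,0],[0.0,-0.0287,0.0454,0,0,0,0],[0.0,0,0,0,0,0,0],[0.0,0,0,0,0,0,0]]'
python3 go.py .461,-.228,.0265,-2.9
```

```text
time: 10.6
position: [0.461, -0.2272, 0.1531]
tool_rot: [-3.14, 0.079, -0.002]
ft_force: [0.8, 2.4, -2.5]
grip_width: 0.685
grip_force: 20.0
t 10.6 p [ 0.461  -0.2272  0.1531] yaw -2.9 tilt 0.07 w 59.6 gf 20.0 ft [ 0.8  2.4 -2.5]
.461,-.228,.0265,-2.9 d tool mm [-1.000e-01  8.000e-01  1.266e+02] turn [-0.  -0.1  0. ]  after turn, d mm [  0.    0.8 126.6]
```

```bash
python3 -m handwheel '[[0.0,0,0,0.05,0,0,0],[0.0,0,0,0.045,0,0,0],[0.0,0,0,0.02,0,0,0],[0.0,0,0,0.01,0,0,0],[0.0,0,0,0.0015,0,0,0],[0.0,0,0,0,0,0,0],[0.068,0,0,0,0,0,0],[0.068,0,0,0,0,0,0],[0.068,0,0,0,0,0,0]]'
python3 go.py .564,.072,.016,-2.9
```

```text
time: 11.72
position: [0.4608, -0.2282, 0.0264]
tool_rot: [3.14, -0.079, 0.001]
ft_force: [-0.1, 0.3, -0.2]
grip_width: 0.774
grip_force: 0.0
t 11.72 p [ 0.4608 -0.2282  0.0264] yaw -2.9 tilt 0.06 w 67.3 gf 0.0 ft [-0.1  0.3 -0.2]
.564,.072,.016,-2.9 d tool mm [  87.8 -305.    10.2] turn [ 0. -0.  0.]  after turn, d mm [  87.8 -305.    10.4]
```

```bash
python3 -m handwheel '[[0.068,0,0,-0.03,0,0,0],[0.068,0,0,-0.05,0,0,0],[0.068,0,0,-0.04,0,0,0],[0.068,0.0146,-0.0508,0,0,0,0],[0.068,0.0146,-0.0508,0,0,0,0],[0.068,0.0146,-0.0508,0,0,0,0],[0.068,0.0146,-0.0508,0,0,0,0],[0.068,0.0146,-0.0508,0,0,0,0],[0.068,0.0146,-0.0508,0,0,0,0],[0.068,0,0,0,0,0,0],[0.068,0,0,0,0,0,0]]'
python3 go.py .564,.072,.016,-2.9
```

```text
time: 13.1
position: [0.5632, 0.0716, 0.1456]
tool_rot: [3.14, -0.079, -0.001]
ft_force: [-0.2, 0.4, -0.4]
grip_width: 0.778
grip_force: 0.0
t 13.1 p [0.5632 0.0716 0.1456] yaw -2.9 tilt 0.05 w 67.7 gf 0.0 ft [-0.2  0.4 -0.4]
.564,.072,.016,-2.9 d tool mm [  0.8  -0.5 129.6] turn [0. 0. 0.]  after turn, d mm [  0.8  -0.4 129.6]
```

```bash
python3 -m handwheel '[[0.068,0.0008,0,0.05,0,0,0],[0.068,0,0,0.045,0,0,0],[0.068,0,0,0.02,0,0,0],[0.068,0,0,0.0146,0,0,0],[0.068,0,0,0,0,0,0],[0.0,0,0,0,0,0,0],[0.0,0,0,0,0,0,0],[0.0,0,0,0,0,0,0],[0.0,0,0,0,0,0,0]]' 20
python3 go.py .542,-.232,.02,-2.9
```

```text
time: 14.22
position: [0.5649, 0.0721, 0.0171]
tool_rot: [3.14, -0.079, 0.002]
ft_force: [0.0, 0.1, 5.3]
grip_width: 0.547
grip_force: 20.0
t 14.22 p [0.5649 0.0721 0.0171] yaw -2.9 tilt 0.08 w 47.6 gf 20.0 ft [0.  0.1 5.3]
.542,-.232,.02,-2.9 d tool mm [ -7.5 304.8  -2.8] turn [ 0.  -0.1  0. ]  after turn, d mm [ -7.5 304.8  -2.9]
```

```bash
python3 -m handwheel '[[0.0,0,0,-0.02,0,0,0],[0.0,0,0,-0.055,0,0,0],[0.0,0,0,-0.06,0,0,0],[0.0,-0.0013,0.0508,0,0,0,0],[0.0,-0.0013,0.0508,0,0,0,0],[0.0,-0.0013,0.0508,0,0,0,0],[0.0,-0.0013,0.0508,0,0,0,0],[0.0,-0.0013,0.0508,0,0,0,0],[0.0,-0.0013,0.0508,0,0,0,0],[0.0,0,0,0,0,0,0],[0.0,0,0,0,0,0,0]]'
python3 go.py .542,-.232,.021,-2.9
python3 - <<'E'
from h import *
im,_=ctrl.get_image("side"); cv2.imwrite("pics/side1.png",im)
E
```

```text
time: 15.6
position: [0.5412, -0.231, 0.1518]
tool_rot: [-3.14, 0.079, -0.001]
ft_force: [-0.0, 0.6, -1.2]
grip_width: 0.549
grip_force: 20.0
t 15.6 p [ 0.5412 -0.231   0.1518] yaw -2.9 tilt 0.06 w 47.7 gf 20.0 ft [-0.   0.6 -1.2]
.542,-.232,.021,-2.9 d tool mm [  0.8   1.  130.8] turn [-0.1 -0.   0. ]  after turn, d mm [  0.8   0.9 130.8]
```

View pics/side1.png

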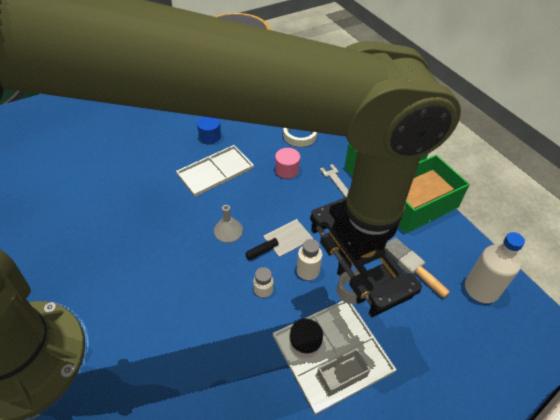

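Side view: jar (306,335) and pan (345,372) stand in their pockets, and the collar is held above tray_three. Lowering it now.

```bash
python3 -m handwheel '[[0.0,0.0008,0.001,0.05,0,0,0],[0.0,0,0,0.045,0,0,0],[0.0,0,0,0.02,0,0,0],[0.0,0,0,0.01,0,0,0],[0.0,0,0,0.006,0,0,0],[0.0,0,0,0,0,0,0],[0.058,0,0,0,0,0,0],[0.058,0,0,0,0,0,0],[0.058,0,0,0,0,0,0]]'
python3 go.py .553,-.090,.033,-2.9
```

```text
time: 16.77
position: [0.5421, -0.2332, 0.0208]
tool_rot: [3.14, -0.079, 0.001]
ft_force: [-0.3, -0.7, -0.2]
grip_width: 0.661
grip_force: 0.0
t 16.77 p [ 0.5421 -0.2332  0.0208] yaw -2.9 tilt 0.05 w 57.5 gf 0.0 ft [-0.3 -0.7 -0.2]
.553,-.090,.033,-2.9 d tool mm [   3.7 -143.5  -12.3] turn [ 0. -0.  0.]  after turn, d mm [   3.6 -143.6  -12.2]
```

```bash
python3 -m handwheel '[[0.058,0,0,-0.03,0,0,0],[0.058,0,0,-0.05,0,0,0],[0.058,0,0,-0.05,0,0,0],[0.08,0.0012,-0.0478,0,0,0,0],[0.08,0.0012,-0.0478,0,0,0,0],[0.08,0.0012,-0.0478,0,0,0,0],[0.08,0,0,0,0,0,0],[0.08,0,0,0,0,0,0]]'
python3 go.py .553,-.090,.033,-2.9
```

```text
time: 17.77
position: [0.5526, -0.0907, 0.1504]
tool_rot: [3.14, -0.079, 0.0]
ft_force: [0.6, -0.5, 0.1]
grip_width: 0.919
grip_force: 0.0
t 17.77 p [ 0.5526 -0.0907  0.1504] yaw -2.9 tilt 0.06 w 80.0 gf 0.0 ft [ 0.6 -0.5  0.1]
.553,-.090,.033,-2.9 d tool mm [  0.4  -0.9 117.4] turn [ 0.1 -0.   0. ]  after turn, d mm [  0.4  -0.7 117.4]
```

```bash
python3 -m handwheel '[[0.08,0,-0.001,0.045,0,0,0],[0.08,0,0,0.04,0,0,0],[0.08,0,0,0.02,0,0,0],[0.08,0,0,0.012,0,0,0],[0.08,0,0,0,0,0,0],[0.0,0,0,0,0,0,0],[0.0,0,0,0,0,0,0],[0.0,0,0,0,0,0,0],[0.0,0,0,0,0,0,0]]' 15
python3 go.py .552,.269,.16,-2.9
```

```text
time: 18.9
position: [0.5529, -0.0892, 0.0336]
tool_rot: [3.14, -0.079, 0.001]
ft_force: [0.5, 0.3, 1.2]
grip_width: 0.55
grip_force: 5.6
t 18.9 p [ 0.5529 -0.0892  0.0336] yaw -2.9 tilt 0.05 w 47.8 gf 5.6 ft [0.5 0.3 1.2]
.552,.269,.16,-2.9 d tool mm [ -18.9 -357.7 -126.6] turn [ 0. -0.  0.]  after turn, d mm [ -19.  -357.7 -126.4]
```

```bash
python3 -m handwheel '[[0.0,0,0,0,0,0,0],[0.0,0,0,-0.02,0,0,0],[0.0,0,0,-0.05,0,0,0],[0.0,0,0,-0.055,0,0,0],[0.0,-0.0027,-0.0511,0,0,0,0],[0.0,-0.0027,-0.0511,0,0,0,0],[0.0,-0.0027,-0.0511,0,0,0,0],[0.0,-0.0027,-0.0511,0,0,0,0],[0.0,-0.0027,-0.0511,0,0,0,0],[0.0,-0.0027,-0.0511,0,0,0,0],[0.0,-0.0027,-0.0511,0,0,0,0],[0.0,0,0,0,0,0,0]]'
python3 -m handwheel '[[0.0,0,0,0,0,0,0]]'
python3 go.py .552,.268,.037,-2.9
```

```text
time: 20.4
position: [0.5494, 0.2758, 0.1596]
tool_rot: [-3.137, 0.065, 0.001]
ft_force: [-0.6, 0.1, -0.9]
grip_width: 0.548
grip_force: 15.0
time: 20.52
position: [0.5518, 0.2689, 0.1587]
tool_rot: [3.14, -0.079, 0.0]
ft_force: [0.2, -0.5, -0.2]
grip_width: 0.549
grip_force: 15.0
t 20.52 p [0.5518 0.2689 0.1587] yaw -2.9 tilt 0.04 w 47.8 gf 15.0 ft [ 0.2 -0.5 -0.2]
.552,.268,.037,-2.9 d tool mm [  0.2   0.8 121.7] turn [ 0. -0.  0.]  after turn, d mm [  0.2   0.9 121.7]
```

```bash
python3 -m handwheel '[[0.0,0,0.001,0.045,0,0,0],[0.0,0,0,0.045,0,0,0],[0.0,0,0,0.02,0,0,0],[0.0,0,0,0.008,0,0,0],[0.0,0,0,0.0035,0,0,0],[0.0,0,0,0,0,0,0],[0.058,0,0,0,0,0,0],[0.058,0,0,0,0,0,0],[0.058,0,0,0,0,0,0]]'
python3 go.py .453,.083,.049,-2.9
```

```text
time: 21.65
position: [0.552, 0.2684, 0.0372]
tool_rot: [-3.14, 0.079, -0.001]
ft_force: [0.2, -0.6, -1.2]
grip_width: 0.66
grip_force: 0.0
t 21.65 p [0.552  0.2684 0.0372] yaw -2.9 tilt 0.04 w 57.4 gf 0.0 ft [ 0.2 -0.6 -1.2]
.453,.083,.049,-2.9 d tool mm [-89.6 190.1 -11.9] turn [-0. -0.  0.]  after turn, d mm [-89.5 190.2 -11.8]
```

```bash
python3 -m handwheel '[[0.058,0,0,-0.02,0,0,0],[0.058,0,0,-0.045,0,0,0],[0.058,0,0,-0.045,0,0,0],[0.05,-0.0224,0.0475,0,0,0,0],[0.05,-0.0224,0.0475,0,0,0,0],[0.05,-0.0224,0.0475,0,0,0,0],[0.05,-0.0224,0.0475,0,0,0,0],[0.05,0,0,0,0,0,0],[0.05,0,0,0,0,0,0]]'
python3 go.py .453,.083,.049,-2.9
```

```text
time: 22.78
position: [0.4535, 0.0837, 0.148]
tool_rot: [3.141, -0.079, 0.004]
ft_force: [0.0, -0.7, -0.2]
grip_width: 0.575
grip_force: 0.0
t 22.77 p [0.4535 0.0837 0.148 ] yaw -2.9 tilt 0.14 w 50.0 gf 0.0 ft [ 0.  -0.7 -0.2]
.453,.083,.049,-2.9 d tool mm [-0.7  0.7 99. ] turn [-0.  -0.1  0. ]  after turn, d mm [-0.4  0.7 99. ]
```

```bash
python3 -m handwheel '[[0.05,0,0,0.045,0,0,0],[0.05,0,0,0.03,0,0,0],[0.05,0,0,0.016,0,0,0],[0.05,0,0,0.008,0,0,0],[0.05,0,0,0,0,0,0],[0.0,0,0,0,0,0,0],[0.0,0,0,0,0,0,0],[0.0,0,0,0,0,0,0],[0.0,0,0,0,0,0,0],[0.0,0,0,0,0,0,0]]' 15
python3 go.py .471,.263,.16,-2.9
```

```text
time: 24.02
position: [0.4527, 0.0829, 0.0478]
tool_rot: [3.14, -0.079, 0.0]
ft_force: [0.0, -0.3, 0.6]
grip_width: 0.177
grip_force: 15.0
t 24.02 p [0.4527 0.0829 0.0478] yaw -2.9 tilt 0.02 w 15.4 gf 15.0 ft [ 0.  -0.3  0.6]
.471,.263,.16,-2.9 d tool mm [   9.2 -180.8 -112.2] turn [ 0. -0.  0.]  after turn, d mm [   9.1 -180.8 -112.2]
```

```bash
python3 -m handwheel '[[0.0,0,0,-0.02,0,0,0],[0.0,0,0,-0.045,0,0,0],[0.0,0,0,-0.045,0,0,0],[0.0,0.0023,-0.0452,0,0,0,0],[0.0,0.0023,-0.0452,0,0,0,0],[0.0,0.0023,-0.0452,0,0,0,0],[0.0,0.0023,-0.0452,0,0,0,0],[0.0,0,0,0,0,0,0],[0.0,0,0,0,0,0,0],[0.0,0,0,0,0,0,0]]'
python3 go.py .471,.263,.0515,-2.9
```

```text
time: 25.28
position: [0.4713, 0.2615, 0.1575]
tool_rot: [3.139, -0.082, -0.0]
ft_force: [-0.2, -0.0, -0.2]
grip_width: 0.18
grip_force: 15.0
t 25.27 p [0.4713 0.2615 0.1575] yaw -3.0 tilt 0.07 w 15.6 gf 15.0 ft [-0.2 -0.  -0.2]
.471,.263,.0515,-2.9 d tool mm [ -0.3  -1.6 106. ] turn [ 0.1  0.  -0.1]  after turn, d mm [ -0.3  -1.4 106. ]
```

```bash
python3 -m handwheel '[[0.0,0,-0.001,0.045,0,0,0],[0.0,0,0,0.035,0,0,0],[0.0,0,0,0.016,0,0,0],[0.0,0,0,0.007,0,0,0],[0.0,0,0,0.003,0,0,0],[0.0,0,0,0,0,0,0],[0.04,0,0,0,0,0,0],[0.04,0,0,0,0,0,0],[0.04,0,0,0,0,0,0],[0.04,0,0,-0.02,0,0,0],[0.04,0,0,-0.05,0,0,0],[0.04,0,0,-0.06,0,0,0]]'
python3 -m handwheel '[[0.04,-0.01,0.06,0,0,0,0],[0.04,-0.01,0.06,0,0,0,0],[0.04,0,0.06,0,0,0,0],[0.04,0,0.04,0,0,0,0],[0.04,0,0,-0.06,0,0,0],[0.04,0,0,-0.06,0,0,0],[0.04,0,0,0,0,0,0],[0.04,0,0,0,0,0,0]]'
python3 - <<'E'
from h import *
im,d=ctrl.get_image("top"); cv2.imwrite("pics/top2.png",im); np.savez("top20.npz",im=im,d=d)
ims,ds=ctrl.get_image("side"); cv2.imwrite("pics/side2.png",ims)
for n,D in(("top",d),("side",ds)):
  A=cloud(n,D).reshape(-1,3)
  for k,c,zt in(("tall",(.552,.268),.093),("funnel",(.471,.263),.083),("jar",(.461,-.228),.051),("collar",(.542,-.232),.033),("pan",(.488,-.308),.035),("short",(.4515,-.0845),.056)):
    T=A[(np.linalg.norm(A[:,:2]-np.array(c),axis=1)<.05)&(abs(A[:,2]-zt)<.006),:2]
    print(n,k,len(T),((T.max(0)+T.min(0))/2).round(4) if len(T) else "", np.ptp(T,axis=0).round(3) if len(T) else "")
E
python3 go.py
```

```text
time: 26.78
position: [0.4704, 0.2641, 0.1837]
tool_rot: [3.14, -0.078, -0.002]
ft_force: [1.3, 0.6, 2.0]
grip_width: 0.46
grip_force: 0.0
time: 27.78
position: [0.4399, 0.0458, 0.3024]
tool_rot: [3.14, -0.078, 0.002]
ft_force: [-0.4, 0.2, 0.1]
grip_width: 0.458
grip_force: 0.0
top tall 0  
top funnel 0  
top jar 818 [ 0.4611 -0.2256] [0.058 0.06 ]
top collar 252 [ 0.5415 -0.2301] [0.047 0.047]
top pan 272 [ 0.4889 -0.3054] [0.082 0.049]
top short 0  
side tall 8 [0.5566 0.2532] [0.01  0.006]
side funnel 38 [0.4724 0.2636] [0.016 0.018]
side jar 848 [ 0.4611 -0.2276] [0.059 0.061]
side collar 282 [ 0.5413 -0.2333] [0.046 0.048]
side pan 351 [ 0.4886 -0.3083] [0.083 0.048]
side short 202 [ 0.4507 -0.0857] [0.031 0.031]
t 27.88 p [0.4392 0.0456 0.3009] yaw -2.9 tilt 0.1 w 40.1 gf 0.0 ft [0.1 0.2 0. ]
```

View pics/top2.png

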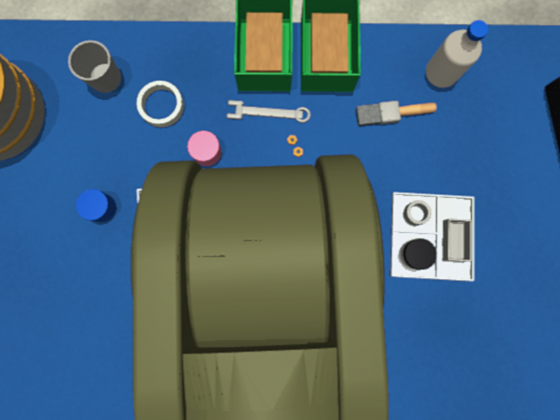

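View pics/side2.png

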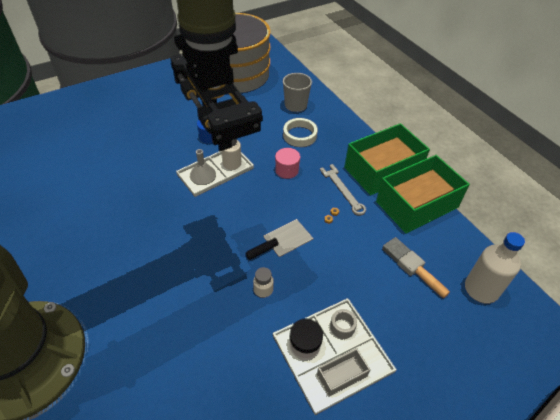

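Top view: collar (417,212), jar (420,254) and pan (456,240) sit in tray_three. The side view shows the funnel (202,168) and bottle (231,152) in tray_two, but the arm covers that tray from above. I'll move the arm aside to check it.

```bash
python3 -m handwheel '[[0.04,0,0.06,0,0,0,0],[0.04,0,0.06,0,0,0,0],[0.04,0,0.06,0,0,0,0],[0.04,0,0.06,0,0,0,0],[0.04,0,0.06,0,0,0,0],[0.04,0,0.06,0,0,0,0],[0.04,0,0.06,0,0,0,0],[0.04,0,0,0,0,0,0],[0.04,0,0,0,0,0,0]]'
python3 - <<'E'
from h import *
im,d=ctrl.get_image("top"); ims,ds=ctrl.get_image("side")
cv2.imwrite("pics/crop3.png",np.hstack([cv2.resize(im[170:290,100:200],None,fx=4,fy=4),cv2.resize(ims[130:250,160:260],None,fx=4,fy=4)]))
for n,D in(("top",d),("side",ds)):
  A=cloud(n,D).reshape(-1,3)
  for k,c,zt in(("tall",(.552,.268),.093),("funnel",(.471,.263),.083),("short",(.4515,-.0845),.056)):
    T=A[(np.linalg.norm(A[:,:2]-np.array(c),axis=1)<.05)&(abs(A[:,2]-zt)<.005),:2]
    print(n,k,len(T),((T.max(0)+T.min(0))/2).round(4) if len(T) else "", np.ptp(T,axis=0).round(3) if len(T) else "")
E
python3 go.py
```

```text
time: 29.0
position: [0.4188, -0.3729, 0.3003]
tool_rot: [-3.138, 0.078, 0.002]
ft_force: [0.5, 0.6, 0.6]
grip_width: 0.458
grip_force: 0.0
top tall 254 [0.5545 0.2701] [0.031 0.031]
top funnel 69 [0.4736 0.2662] [0.014 0.015]
top short 231 [ 0.4516 -0.0827] [0.03 0.03]
side tall 114 [0.5538 0.2687] [0.031 0.035]
side funnel 39 [0.4719 0.2644] [0.016 0.019]
side short 194 [ 0.4513 -0.0849] [0.031 0.032]
t 29.1 p [ 0.4195 -0.3721  0.3014] yaw -2.7 tilt 0.06 w 39.9 gf 0.0 ft [-0.8 -0.   0.7]
```

View pics/crop3.png

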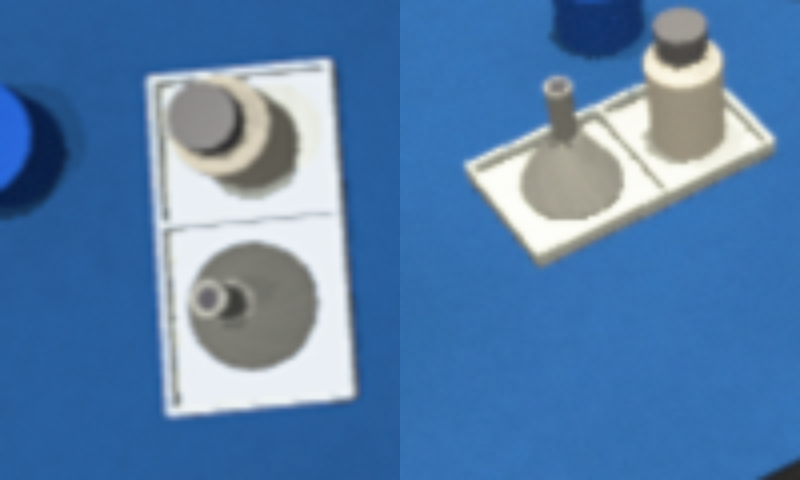

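Both stand flat in tray_two: funnel mouth at crop (253,305) near its pocket's centre, bottle at (245,140) in the smaller one. The short bottle hasn't moved, so I'm handing in.

```bash
python3 -c "
from bench import ctrl
print(ctrl.close_job())"
```

```text
the job is handed in; nothing more can be done
None
```

I made up both kits and handed the job in after about 29 s of robot time; in the final images all five items stand flat in their pockets and the short bottle hasn't moved, but the hand-in gave no verdict.

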